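# Load the spring scale to its mark and bring up the dial gauge

### The arm

A 7-joint arm with a two-finger parallel gripper is mounted at the origin on the work surface. World frame = base frame: x ahead of the robot, y to its left, z up, the work surface at z = 0. Lengths are in m, angles in rad, forces in N, time in s.
With the tool pointing down it reaches from about 0.4 to 0.85 m from the base axis. Payload 10.4 kg.
Tool frame: the origin (TCP) lies at the very end of the fingers, on their centre line; the grasp point (between the pads) lies 19 mm behind it; z points along the fingers, y is the line along which they close (so a half turn about z gives the same grasp; the last joint's range is limited). The gripper opens to 87 mm and grips with 3 to 60 N. Pads are 19 mm wide; open, the fingers measure 117 mm over their backs; the gripper's body (75 mm by 190 mm) begins 51 mm behind the grasp point.
Start: joints at [1.168, 0.332, -0.065, 1.46, 0.022, 1.35, -0.088], TCP at [0.232, -0.58, 0.193] pointing down, gripper open.
Joint ranges: [-2.6, 2.6], [-0.5, 2.12], [-1.47, 1.34], [0.16, 2.42], [-1.27, 4.41], [0.06, 2.06], [-2.6, 2.6]. Speed limits (rad/s): [2.22, 2.22, 2.79, 2.79, 3.14, 3.14, 3.14].

### API

Orientations are given as a unit quaternion [x, y, z, w].
In Python, from bench import status, camera, order gives the robot as it stands.
- The arm moves only by the tool jog_arm, never from a script. Its argument "plan" is a list of rows, each a list of 7 numbers: the turn, a rotation vector about the tool's x, y, z in rad, then the shift along the tool's x, y, z in mm, then the opening, from -1 (shut) to 1 (fully open). A call has 1 to 12 rows; each row is the pose to reach, as a shift and turn from the pose commanded when the call began, along the tool's axes at that moment; what a row does not reach only later rows make up. A row lasts 1/10 s, in which the tool goes at most 50 mm and 8.59 degrees, less where a joint would pass 70% of its speed; a pose out of reach is approached as far as the arm can. A call with a gripper value outside its range is refused whole. The fingers move at their own pace and stop on an object; "squeeze" is the grip in N (left out, the last holds). Time passes only in rows, so rows that repeat a pose let the fingers close. It gives the time, the measured TCP pose, the force, the opening and the grip force at its end, in the units of the state.
- status.read_state(): the state, without advancing time (a new reading comes with each control period).
- camera(name): name is "scene" or "top" or "wrist"; returns a dict with "image" (420x560x3 uint8, red, green, blue), "z_map" (420x560 float32, m along the optical axis (not along the pixel's ray), 0 where there is no reading), "fx", "fy", "cx", "cy" (pixels), "k1" (the pictures are not rectified: a ray, as slopes to the right and down, at radius r is drawn at 1 + k1 r^2 times it, then the intrinsics apply), "world_from_camera" (4x4, takes a point from camera to world coordinates); the wrist camera has in their place "mount" (4x4, takes a point from camera to tool coordinates, whose origin is the TCP and whose axes are the flange's). Camera axes: x right, y down, z forward; pixel columns grow to the right and rows downward; lengths in m; the calibration is good to about 2 mm. A picture is of the moment at which its call begins: read the wrist's pose just before it.
- order.close_job(): hands the job in; it is judged then, once.
The state is a dict: "time": time; "joint_positions": joint angles; "joint_vel": joint speeds; "joint_torque": joint torques, N m; "ee_pos": TCP position; "eef_rot": TCP orientation; "ft_force": force on the tool from outside, world axes, zero at the start; "torque": the same for the moment, N m; "width": finger opening in m; "grip_force": force on a finger pad.
Only numpy, scipy, OpenCV 4.12 (cv2) and the standard library are available. Lean on these libraries where they do the work, as an engineer would, in place of code of your own. Each camera call takes 0.05 s, during which the arm holds its last target. There are 200 camera calls.

### The job

Put brass weights on the pan of the spring scale, setting them down gently, until the red pointer rests level with the green band on the scale column, and let go. Then slide the dial gauge over the table, without lifting or tipping it, until its whole foot stands on the round green spot beside the scale, ready to take the reading. Leave the other things on the bench where they are.

Things in the scene. Friction and masses are not known exactly. Their poses are not given: they have to be found in the camera images.
- scale: spring scale, fixed: white housing 170 x 170 mm and 35 mm high, with a round steel pan over its middle and, on its +y side, an upright aluminium scale column (18 mm wide, 145 mm high, centred 122 mm from the middle). Origin: centre of the housing's underside, on the table; x points away from its green panel, z up
- pan (a joint): how far the scale pan has sunk on its spring, in m: 0 empty, grows downward, end stop at 0.060. It sinks 9 mm for every 100 g and takes about a second to settle
- pan_top (a point): centre of the pan's flat upper face (moves with it). The pan is a disc 150 mm across, 5 mm thick, with a rim 3 mm high that is only 4 mm wide; 115 mm above the table when empty
- pointer (a point): tip of the red pointer that sticks out of the pan towards the scale column; it moves down with the pan
- band: green target band around the scale column, 12 mm high, fixed for the job. Origin: its centre; on target, the pointer's tip is level with it to within 6 mm up or down
- spot (a point): centre of the round green spot on the table beside the scale, on its -y side, 100 mm across
- large_a: a large brass weight of about 200 g (true mass within 5 %): upright cylinder 34 mm across, 26 mm high, with a neck and a knob 16 mm across on top, 40 mm tall in all. Origin: centre of its underside, z up
- large_b: a large brass weight of about 200 g (true mass within 5 %): upright cylinder 34 mm across, 26 mm high, with a neck and a knob 16 mm across on top, 40 mm tall in all. Origin: centre of its underside, z up
- small_a: a small brass weight of about 100 g (true mass within 5 %): upright cylinder 27 mm across, 20 mm high, with a neck and a knob 16 mm across on top, 34 mm tall in all. Origin: centre of its underside, z up
- small_b: a small brass weight of about 100 g (true mass within 5 %): upright cylinder 27 mm across, 20 mm high, with a neck and a knob 16 mm across on top, 34 mm tall in all. Origin: centre of its underside, z up
- mat: blue mat on which the four weights stand in a row at the start, 95 x 320 mm, 3 mm thick, fixed. Origin: centre of its underside; the long side is its y axis
- gauge: dial gauge, 0.6 kg, loose on the table: round steel foot 70 mm across and 26 mm high, post 18 mm across, black round dial head 42 mm across from 48 to 62 mm height with a white face on top. Origin: centre of its underside, z up
- spring_tall: bystander, to be left alone: a bright coil spring standing upright, 30 mm across, 50 mm tall. Origin: on its underside
- spring_short: bystander, to be left alone: a dark coil spring standing upright, 41 mm across, 30 mm tall. Origin: on its underside
- caliper: bystander, to be left alone: a calliper lying flat, 160 mm long, 14 mm high. Origin: on its underside
- screwdriver: bystander, to be left alone: an orange-handled screwdriver lying flat. Origin: on its underside
- oil: bystander, to be left alone: a yellow oil bottle with a red cap, 48 mm across, 110 mm tall. Origin: on its underside
- meter: bystander, to be left alone: an orange multimeter lying flat, 85 x 150 mm, 38 mm high. Origin: on its underside
Mind the look-alikes: they are no part of the job. Several things look just like the gauge: the one meant starts farthest to the robot's left. Leave any pink look-alike of the large_a alone.

How it is judged:
By the outcome, as a careful person would: the job done as asked, in the order asked, and still so for the second after the job is handed in, with the robot touching nothing.
It also fails if it takes over 70 s, if anything falls off the work surface, if the arm or the gripper's body presses on something with over 40 N, if the wrist force passes 120 N, or if a joint passes its speed limit or range.

## Working session

There is one attempt and no reset: what is moved stays moved. The work goes in short steps, Python scripts to look and compute and a tool call to move; the robot and the scene stay as the last step left them, time stands still between calls to the robot, and variables do not carry over. Pictures are saved under pics/ and viewed, at most 12 in all, crops included, and the job is handed in when it is done.

Besides the shell and the picture viewer there is one more tool, called after "Emit:" by a JSON object that holds its "api" and its "payload". jog_arm: Moves the arm, as the interface text tells. Its arguments: {"type":"object","properties":{"plan":{"type":"array"},"squeeze":{"type":"number"}},"required":["plan"]}

```bash
mkdir -p pics
cat > h.py <<'E'
import numpy as np, cv2
from bench import status, camera, order
def pts(c):
    """world point per pixel from z_map (undistorted)"""
    h,w=c["z_map"].shape
    u,v=np.meshgrid(np.arange(w),np.arange(h))
    s=rays(c,np.stack([u.ravel(),v.ravel()],1)).reshape(h,w,3)
    p=s*c["z_map"][...,None]
    T=c["world_from_camera"]
    return p@T[:3,:3].T+T[:3,3]
def rays(c,uv):
    uv=np.asarray(uv,float)
    d=np.stack([(uv[:,0]-c["cx"])/c["fx"],(uv[:,1]-c["cy"])/c["fy"]],1)
    s=d.copy()
    for _ in range(20): s=d/(1+c["k1"]*(s**2).sum(1,keepdims=True))
    return np.c_[s,np.ones(len(s))]
def onplane(c,uv,z):
    T=np.asarray(c["world_from_camera"]); r=rays(c,np.atleast_2d(uv))@T[:3,:3].T
    return T[:3,3]+r*((z-T[2,3])/r[:,2])[:,None]
def save(n,im): cv2.imwrite(f"pics/{n}.png",im[...,::-1])
E
python3 - <<'E'
from h import *
for n in("scene","top"):
    c=camera(n); c["world_from_camera"]=np.asarray(c["world_from_camera"]); save(n+"0",c["image"])
    np.save(n+"0.npy",c,allow_pickle=True)
    print(n,c["fx"],c["k1"],c["world_from_camera"].round(3).tolist())
print(status.read_state())
E
```

```text
scene 408.5072323330348 0.013072797772747514 [[0.184, 0.651, -0.736, 1.297], [0.983, -0.131, 0.13, -0.081], [-0.012, -0.748, -0.664, 0.761], [0.0, 0.0, 0.0, 1.0]]
top 469.16397079966174 0.03135508346121702 [[0.003, -0.986, 0.168, 0.345], [-1.0, -0.002, 0.005, 0.041], [-0.004, -0.168, -0.986, 1.484], [0.0, 0.0, 0.0, 1.0]]
{'time': 0.1, 'joint_positions': array([ 1.16838237,  0.33281713, -0.06467074,  1.46084567,  0.02157435,
        1.34986974, -0.08848471]), 'joint_vel': array([-0.00067924, -0.00373708,  0.00149287, -0.00283135,  0.0006376 ,
       -0.00055573, -0.00031255]), 'joint_torque': array([ 1.85194331e-03, -6.24545646e+01,  2.49230408e-02, -3.90721214e+01,
       -6.13624672e-02,  3.64951417e-02,  8.63601372e-05]), 'ee_pos': array([ 0.23156912, -0.58012064,  0.19243372]), 'eef_rot': array([ 9.82021517e-01,  1.88767983e-01, -1.36681636e-04, -6.07782725e-04]), 'ft_force': array([-0.68367001, -0.13140285,  0.16750139]), 'torque': array([ 0.03272132, -0.06956829, -0.00025023]), 'grip_force': 0.0, 'width': 0.08671856179928504}
```

View pics/top0.png

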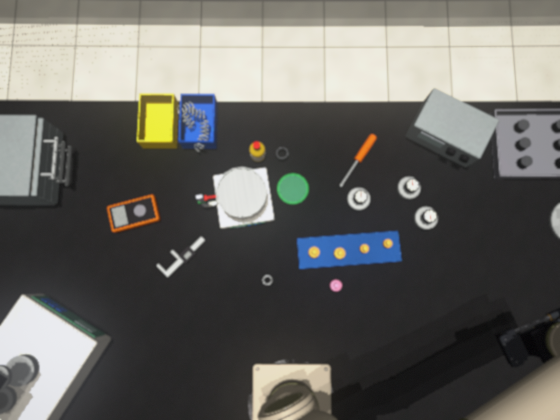

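View pics/scene0.png

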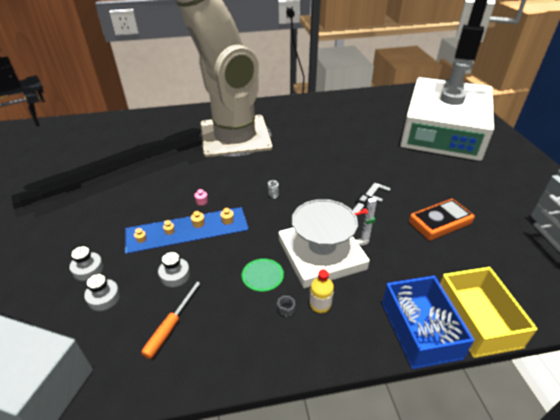

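The top picture shows three gauge look-alikes at (359,198), (409,187) and (427,217). The leftmost, (359,198), has the largest y, so it is the one meant. The large weights are at (314,252) and (340,253), and the small ones at (365,248) and (388,243). The pink decoy is at (336,285), the spot at (292,188), and the scale at (243,195). In the scene picture the gauge meant is at (174,268), and the pointer and band are near (365,215).

```bash
cat > m.py <<'E'
from h import *
T=np.load("top0.npy",allow_pickle=True).item(); S=np.load("scene0.npy",allow_pickle=True).item()
def blobs(c,lo,hi,amin,box=None):
    m=cv2.inRange(cv2.cvtColor(c["image"],cv2.COLOR_RGB2HSV),lo,hi)
    if box: k=np.zeros_like(m); x0,y0,x1,y1=box; k[y0:y1,x0:x1]=1; m*=k
    n,_,st,ce=cv2.connectedComponentsWithStats(m)
    return [(ce[i].round(1),st[i].tolist()) for i in range(1,n) if st[i,4]>=amin]
if __name__=="__main__":
    P=pts(T)
    for nm,a,z in(("brass",((12,90,80),(35,255,255),15,(295,230,405,270)),.035),("spot",((50,90,60),(85,255,255),100,(270,165,315,210)),0),
      ("mat",((100,100,60),(125,255,255),200,(290,225,410,275)),.003),("white",((0,0,200),(179,60,255),20,(340,170,445,235)),.062)):
        for ce,st in blobs(T,*a):
            u,v=ce.round().astype(int); print(nm,ce,st,onplane(T,ce,z)[0].round(4),P[v,u].round(4))
    # housing / pan
    m=(P[...,2]>.10)&(P[...,2]<.13); m[:, :205]=0; m[:,285:]=0; m[:160]=0; m[235:]=0
    v,u=np.nonzero(m); print("pan",cv2.minEnclosingCircle(P[m][:,:2].astype(np.float32)),np.median(P[m],0))
    m=(P[...,2]>.025)&(P[...,2]<.045); m[:, :205]=0; m[:,285:]=0; m[:160]=0; m[235:]=0
    print("housing",cv2.minAreaRect(P[m][:,:2].astype(np.float32)))
    Q=pts(S)
    for nm,a in(("red",((0,120,80),(8,255,255),3,(340,195,385,235))),("red2",((170,120,80),(179,255,255),3,(340,195,385,235))),("green",((45,90,50),(85,255,255),3,(355,195,385,250)))):
        for ce,st in blobs(S,*a):
            u,v=ce.round().astype(int); print(nm,ce,st,Q[v,u].round(4))
    a=cv2.resize(S["image"][180:260,320:400],(400,400),interpolation=cv2.INTER_CUBIC)
    b=cv2.resize(T["image"][158:258,340:440],(400,400),interpolation=cv2.INTER_CUBIC)
    save("crop1",np.hstack([a,b]))
E
python3 m.py
```

```text
brass [387.2 243.3] [383, 240, 9, 8, 53] [ 0.4784 -0.2955  0.035 ] [ 0.4794 -0.2952  0.034 ]
brass [363.9 248.3] [360, 245, 9, 8, 54] [ 0.4627 -0.2234  0.035 ] [ 0.4636 -0.2237  0.0353]
brass [313.5 252.1] [309, 247, 10, 11, 83] [ 0.4505 -0.0682  0.035 ] [ 0.4503 -0.0692  0.0427]
brass [339.1 252.9] [334, 248, 11, 11, 92] [ 0.4483 -0.1469  0.035 ] [ 0.4473 -0.1453  0.0452]
spot [292.4 188.2] [276, 172, 33, 33, 838] [ 0.6588 -0.005   0.    ] [ 0.6584 -0.0035  0.0051]
mat [348.8 249.3] [296, 230, 107, 40, 2934] [ 0.462  -0.1818  0.003 ] [ 0.4629 -0.1823  0.0039]
white [402.9 188.9] [400, 179, 12, 18, 43] [ 0.644  -0.3436  0.062 ] [ 0.6512 -0.3536  0.0263]
white [412.4 184.5] [408, 180, 10, 10, 83] [ 0.6579 -0.3734  0.062 ] [ 0.6583 -0.3707  0.0674]
white [355.4 200.9] [349, 190, 20, 19, 86] [ 0.6061 -0.1967  0.062 ] [ 0.6099 -0.1991  0.0396]
white [360.5 195.8] [356, 191, 10, 10, 82] [ 0.6221 -0.2127  0.062 ] [ 0.6222 -0.2118  0.0584]
white [421.2 219. ] [416, 209, 18, 19, 64] [ 0.5504 -0.3951  0.062 ] [ 0.5552 -0.4046  0.029 ]
white [429.9 215.5] [425, 211, 11, 10, 90] [ 0.5613 -0.422   0.062 ] [ 0.559  -0.4206  0.067 ]
pan ((0.6164121627807617, 0.16857987642288208), 0.09174039959907532) [0.62179103 0.15457887 0.11580455]
housing ((0.6183609962463379, 0.1703355759382248), (0.17649847269058228, 0.20469100773334503), 9.075214385986328)
red [362.1 211.5] [355, 208, 13, 7, 53] [0.6099 0.2488 0.1136]
green [371.  220.5] [366, 217, 10, 7, 33] [0.6075 0.2772 0.0804]
```

View pics/crop1.png

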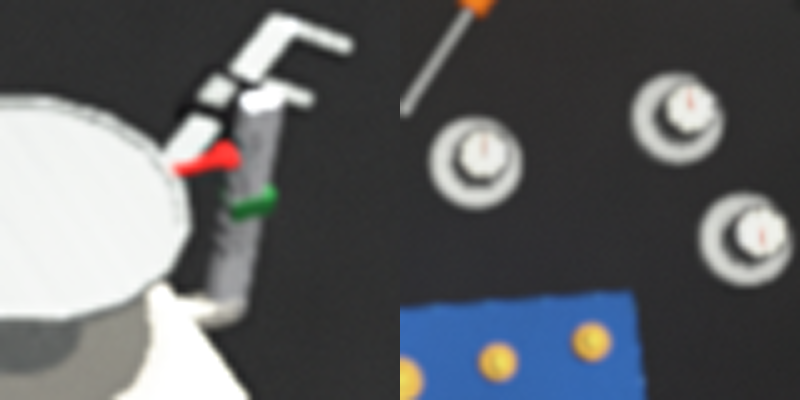

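The crop confirms it. The left gauge, top (359,198), stands alone and farthest left, so it is the target. The red pointer tip is at about scene (367.6,211) and the green band is below it at (371,220). That gap is roughly 25–30 mm, or about 300 g, which I'll check by steps. I'm going to the first large weight now.

Emit:
{"api": "jog_arm", "payload": {"plan": [[0,0,-1.19,393,-394,40,0.3],[0,0,-1.19,393,-394,40,0.3],[0,0,-1.19,393,-394,40,0.3],[0,0,-1.19,393,-394,40,0.3],[0,0,-1.19,393,-394,40,0.3],[0,0,-1.19,393,-394,40,0.3],[0,0,-1.19,393,-394,40,0.3],[0,0,-1.19,393,-394,40,0.3],[0,0,-1.19,393,-394,40,0.3],[0,0,-1.19,393,-394,40,0.3],[0,0,-1.19,393,-394,40,0.3],[0,0,-1.19,393,-394,40,0.3]], "squeeze": 12}}

```text
time: 1.3
ee_pos: [0.4519, -0.0628, 0.153]
eef_rot: [0.705, 0.709, 0.001, -0.0]
ft_force: [0.0, 0.4, 0.2]
width: 0.0564
grip_force: 0.0
```

```bash
cat >> h.py <<'E'
from scipy.spatial.transform import Rotation as R
def go(target,yaw_axis=0.0):
    """shift (mm, tool axes) and turn for tool down at target, closing axis (tool y) at world angle yaw_axis"""
    s=status.read_state(); Rt=R.from_quat(s["eef_rot"])
    y=np.array([np.cos(yaw_axis),np.sin(yaw_axis),0]); z=np.array([0,0,-1.]); x=np.cross(y,z)
    Rg=R.from_matrix(np.stack([x,y,z],1))
    print("t",round(s["time"],2),"tcp",s["ee_pos"].round(4),"F",s["ft_force"].round(2),"w",round(s["width"],4),"g",round(s["grip_force"],1),"q",s["joint_positions"].round(2))
    print("  turn",(Rt.inv()*Rg).as_rotvec().round(3),"shift",(Rt.inv().apply(np.array(target)-s["ee_pos"])*1000).round(1))
E
python3 - <<'E'
from m import *
go((.4505,-.068,.008))
# pan rim contour in top view: bright region, ellipse
P=pts(T); m=((P[...,2]>.10)&(P[...,2]<.13)).astype(np.uint8); m[:,:215]=0; m[:,280:]=0; m[:160]=0; m[235:]=0
m=cv2.morphologyEx(m,cv2.MORPH_OPEN,np.ones((9,9)))
c=max(cv2.findContours(m,0,1)[0],key=cv2.contourArea); e=cv2.fitEllipse(c); print(e,onplane(T,e[0],.118))
E
```

```text
t 1.3 tcp [ 0.4519 -0.0628  0.153 ] F [0.03 0.36 0.18] w 0.0564 g 0.0 q [ 0.69  0.02 -0.65  1.91  0.01  1.21  0.04]
  turn [ 0.001 -0.002  0.007] shift [ -5.4  -1.5 145. ]
((239.91018676757812, 192.2195281982422), (48.18462371826172, 49.42536544799805), 62.44137954711914) [[0.62133926 0.15458262 0.118     ]]
```

Emit:
{"api": "jog_arm", "payload": {"plan": [[0,0,0,0,0,30,0.3],[0,0,0,0,0,70,0.3],[0,0,0,0,0,110,0.3],[0,0,0,0,0,130,0.3],[0,0,0,0,0,142,0.3],[0,0,0,0,0,142,0.3],[0,0,0,0,0,142,0.3],[0,0,0,0,0,142,-0.5],[0,0,0,0,0,142,-0.5],[0,0,0,0,0,142,-0.5],[0,0,0,0,0,142,-0.5]]}}

```text
time: 2.4
ee_pos: [0.4509, -0.069, 0.0115]
eef_rot: [0.707, 0.707, 0.0, 0.0]
ft_force: [0.5, 0.5, -0.8]
width: 0.0324
grip_force: 0.0
```

Emit:
{"api": "jog_arm", "payload": {"plan": [[0,0,0,0,0,0,-1],[0,0,0,0,0,0,-1],[0,0,0,0,0,0,-1],[0,0,0,0,0,0,-1]]}}

```text
time: 2.8
ee_pos: [0.4506, -0.0689, 0.0112]
eef_rot: [0.707, 0.707, -0.0, 0.0]
ft_force: [0.0, -0.1, 0.3]
width: 0.0131
grip_force: 12.0
```

Run:
```python
from h import *
go((.6213,.165,.2))
```

```text
t 2.8 tcp [ 0.4506 -0.0689  0.0112] F [ 0.04 -0.1   0.28] w 0.0131 g 12.0 q [ 0.64  0.22 -0.63  2.06  0.16  0.91 -0.08]
  turn [-0.     0.    -0.001] shift [ 234.1  170.4 -188.9]
```

Emit:
{"api": "jog_arm", "payload": {"plan": [[0,0,0,0,0,-10,-1],[0,0,0,0,0,-20,-1],[0,0,0,0,0,-40,-1],[0,0,0,0,0,-60,-1],[0,0,0,0,0,-60,-1],[0,0,0,0,0,-60,-1]]}}

```text
time: 3.4
ee_pos: [0.4509, -0.0691, 0.0714]
eef_rot: [0.708, 0.707, 0.0, 0.001]
ft_force: [0.2, -0.2, -2.6]
width: 0.0132
grip_force: 11.9
```

Run:
```python
from h import *
go((.6213,.165,.2))
c=camera("scene"); w=camera("wrist")
a=cv2.resize(c["image"][120:260,120:300],(504,392)); b=cv2.resize(w["image"],(290,218)); b=np.vstack([b,np.zeros((174,290,3),np.uint8)])
save("lift1",np.hstack([a,b]))
```

```text
t 3.4 tcp [ 0.4509 -0.0691  0.0714] F [ 0.17 -0.19 -2.64] w 0.0132 g 11.9 q [ 0.67  0.12 -0.65  2.01  0.09  1.04 -0.02]
  turn [ 0.001  0.001 -0.001] shift [ 234.2  170.3 -128.6]
```

View pics/lift1.png

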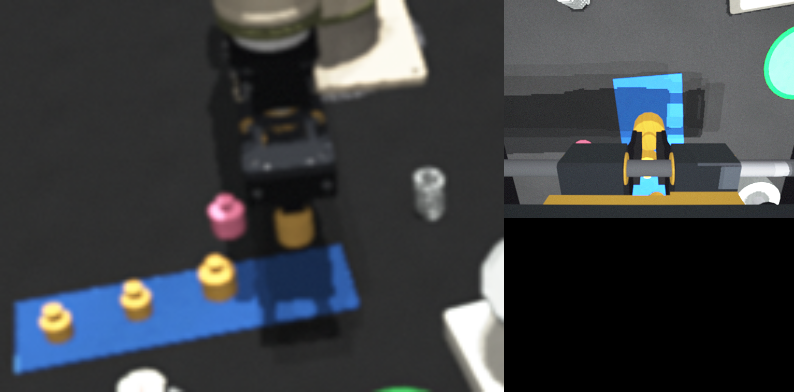

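The picture shows the brass weight lifted under the gripper (crop (294,225)) with three left on the mat. It isn't clear how it sits in the fingers, so I'll measure that.

Run:
```python
from m import *
c=camera("scene"); P=pts(c); 
hsv=cv2.cvtColor(c["image"],cv2.COLOR_RGB2HSV); m=cv2.inRange(hsv,(8,80,40),(35,255,255)); m[:, :212]=0; m[:,240:]=0; m[:185]=0; m[215:]=0
q=P[m>0]; print(len(q),np.percentile(q,[2,25,50,75,98],axis=0).round(4))
w=camera("wrist"); s=status.read_state(); w["world_from_camera"]=np.array([[1,0,0,0],[0,1,0,0],[0,0,1,0],[0,0,0,1.]])@w["mount"]
Q=pts(w); hsv=cv2.cvtColor(w["image"],cv2.COLOR_RGB2HSV); m=cv2.inRange(hsv,(15,120,80),(32,255,255)); m[:, 230:]*=1; m[:,:225]=0; m[:,330:]=0; m[:200]=0; m[300:]=0
m=cv2.morphologyEx(m,cv2.MORPH_OPEN,np.ones((3,3)))
q=Q[m>0]; print("tool frame",len(q),np.percentile(q,[2,25,50,75,98],axis=0).round(4)); print(np.asarray(w["mount"]).round(3).tolist())
save("wr1",cv2.resize(w["image"][180:420,180:380],(600,720)[:2] if 0 else (500,600)))
```

```text
191 [[ 0.336  -0.0877 -0.0034]
 [ 0.4515 -0.0792  0.0644]
 [ 0.4606 -0.0702  0.0772]
 [ 0.4652 -0.0602  0.0866]
 [ 0.4691 -0.0477  0.1024]]
tool frame 3146 [[-0.0647 -0.014  -0.1111]
 [ 0.0022 -0.0058 -0.0296]
 [ 0.0084 -0.0006 -0.0179]
 [ 0.0139  0.0044 -0.0099]
 [ 0.0369  0.0125  0.061 ]]
[[0.0, -0.952, -0.306, 0.085], [1.0, 0.001, -0.0, -0.001], [0.0, -0.306, 0.952, -0.191], [0.0, 0.0, 0.0, 1.0]]
```

View pics/wr1.png

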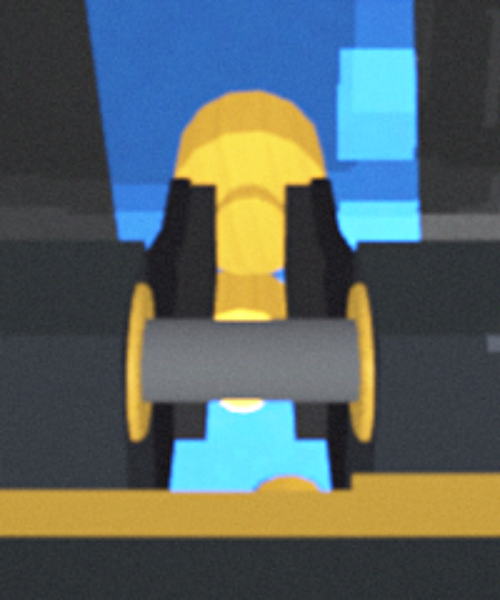

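Run:
```python
from m import *
w=camera("wrist"); w["world_from_camera"]=np.asarray(w["mount"]); Q=pts(w)
for v in range(212,350,6): print(v,Q[v,280].round(4),Q[v,262].round(4),w["image"][v,280])
c=camera("scene"); P=pts(c)
for v in range(186,214,2): print(v,P[v,225].round(3),c["image"][v,225])
```

```text
212 [-0.0008 -0.0004  0.0683] [-0.0008 -0.0139  0.0684] [ 42 103 185]
218 [ 0.0169 -0.0005  0.0042] [-0.0049 -0.0138  0.0667] [226 176  59]
224 [ 0.017  -0.0005 -0.0057] [ 0.0137 -0.0106  0.0032] [223 179  68]
230 [ 0.0166 -0.0005 -0.0137] [ 0.0137 -0.0102 -0.0061] [224 176  61]
236 [ 0.0152 -0.0005 -0.0185] [ 0.0145 -0.0097 -0.0168] [249 224  82]
242 [ 0.0122 -0.0005 -0.019 ] [ 0.0116 -0.0097 -0.0177] [251 226  84]
248 [ 0.0084 -0.0005 -0.0179] [ 0.0082 -0.0097 -0.0175] [249 224  83]
254 [ 0.0062 -0.0005 -0.0206] [ 0.0102 -0.0092 -0.0291] [229 186  70]
260 [ 0.0071 -0.0005 -0.0292] [ 0.0101 -0.0089 -0.0355] [250 221  78]
266 [ 0.0046 -0.0005 -0.0308] [ 0.0104 -0.0086 -0.0423] [247 217  78]
272 [ 0.0018 -0.0005 -0.0316] [ 0.01   -0.0084 -0.0472] [247 213  76]
278 [-0.0013 -0.0005 -0.0318] [ 0.0104 -0.0081 -0.0534] [246 212  75]
284 [-0.0051 -0.0005 -0.0309] [ 0.0083 -0.008  -0.0547] [246 213  74]
290 [-0.0634 -0.0004  0.0629] [ 0.0105 -0.0076 -0.0633] [225 177  67]
296 [-0.0628 -0.0004  0.053 ] [ 0.0101 -0.0074 -0.0671] [220 173  61]
302 [-0.0636 -0.0004  0.046 ] [ 0.0102 -0.0072 -0.
[... 356 characters left out ...]
[113 120 129]
338 [ 0.0278 -0.0005 -0.1154] [ 0.028  -0.0049 -0.1157] [101 105 119]
344 [-0.1176 -0.0004  0.0675] [-0.005  -0.0072 -0.0759] [255 251 255]
186 [ 0.534 -0.066  0.183] [12 13 15]
188 [ 0.539 -0.067  0.182] [13 14 14]
190 [ 0.535 -0.067  0.172] [11 12 14]
192 [ 0.466 -0.066  0.113] [13 14 15]
194 [ 0.467 -0.067  0.107] [10 11 13]
196 [ 0.467 -0.068  0.101] [80 61 32]
198 [ 0.459 -0.068  0.087] [138 106  52]
200 [ 0.466 -0.069  0.087] [140 107  52]
202 [ 0.468 -0.07   0.082] [136 104  51]
204 [ 0.465 -0.07   0.073] [137 105  52]
206 [ 0.466 -0.071  0.066] [137 105  51]
208 [ 0.394 -0.071 -0.001] [76 58 31]
210 [ 0.402 -0.072 -0.002] [20 33 58]
212 [ 0.413 -0.072 -0.   ] [24 43 77]
```

The depths explain the grasp. The weight hangs upright, held by its neck between the pads. Its body top is at tool z −18 mm and its underside is 8 mm below the TCP. I'll carry it over the pan.

Emit:
{"api": "jog_arm", "payload": {"plan": [[0,0,0,10,7,-30,-1],[0,0,0,30,20,-70,-1],[0,0,0,60,41,-95,-1],[0,0,0,95,65,-95,-1],[0,0,0,130,90,-95,-1],[0,0,0,165,114,-95,-1],[0,0,0,200,139,-95,-1],[0,0,0,230,159,-95,-1],[0,0,0,246,170,-95,-1],[0,0,0,246,170,-95,-1],[0,0,0,246,170,-95,-1],[0,0,0,246,170,-95,-1]], "squeeze": 20}}

```text
time: 4.9
ee_pos: [0.6208, 0.1758, 0.166]
eef_rot: [0.708, 0.706, -0.0, 0.0]
ft_force: [-0.0, -0.6, -0.2]
width: 0.0004
grip_force: 0.0
```

Run:
```python
from h import *
go((.621,.177,.125))
```

```text
t 4.9 tcp [0.6208 0.1758 0.166 ] F [-0.02 -0.59 -0.21] w 0.0004 g 0.0 q [ 0.19  0.49 -0.74  1.41  0.33  1.37 -0.57]
  turn [-0.     0.001 -0.002] shift [ 1.3  0.2 41. ]
```

The fingers are shut on nothing, so the weight slipped out. I need to find where it went.

Run:
```python
from h import *
c=camera("scene"); t=camera("top")
save("lost",np.hstack([cv2.resize(c["image"][100:320,100:420],(480,330)),cv2.resize(t["image"][140:300,220:420],(320,256)) if 0 else cv2.copyMakeBorder(cv2.resize(t["image"][140:300,220:420],(320,256)),0,74,0,0,0)]))
```

```text
(no output)
```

View pics/lost.png

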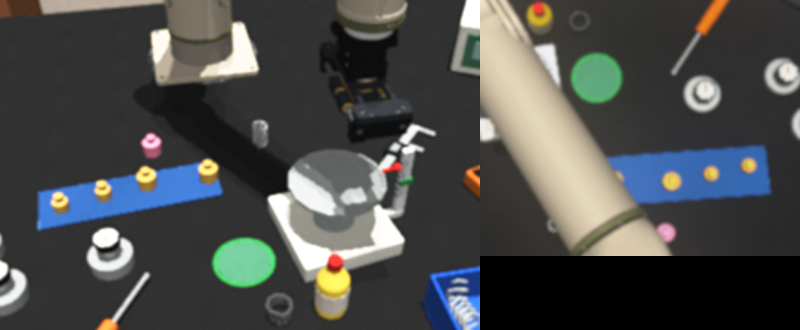

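Lost picture: the weight fell back and stands upright on the mat's near corner, at about scene (239,212). The depths show the finger ends some 25 mm higher than the reported TCP, so only the knob was held. I'll measure the real finger ends and find the weights again.

```bash
cat > tip.py <<'E'
from m import *
def tips():
    w=camera("wrist"); w["world_from_camera"]=np.asarray(w["mount"]); Q=pts(w)
    s=status.read_state()
    ok=(w["z_map"]>0)&(abs(Q[...,0])<.03)&(abs(Q[...,1])<.06)&(Q[...,2]>-.06)&(Q[...,2]<.02)
    q=Q[ok]; print("width",s["width"],"n",ok.sum(),"finger pts max z",np.percentile(q[:,2],[50,90,98,100]).round(4), "x,y range",q.min(0).round(3),q.max(0).round(3))
def brass():
    c=camera("scene"); P=pts(c)
    for ce,st in blobs(c,(8,80,60),(35,255,255),25,(115,190,300,250)):
        x,y,w,h,_=st; q=P[y:y+h,x:x+w].reshape(-1,3); q=q[(q[:,2]>.008)&(q[:,2]<.06)]
        print("brass",ce,st,"top z",np.percentile(q[:,2],95).round(3),"top xy",q[q[:,2]>np.percentile(q[:,2],80)].mean(0).round(4), "ray z=.02",onplane(c,ce,.02)[0].round(4))
E
python3 - <<'E'
from tip import *
tips(); brass()
E
```

```text
width 1.7225417323956315e-05 n 1368 finger pts max z [-0.0456 -0.0328 -0.0296 -0.0281] x,y range [-0.008 -0.01  -0.06 ] [ 0.013  0.009 -0.028]
brass [239.  213.3] [233, 205, 13, 17, 176] top z 0.041 top xy [ 0.4532 -0.0376  0.0383] ray z=.02 [ 0.4492 -0.0353  0.02  ]
brass [197.2 218. ] [191, 210, 13, 17, 178] top z 0.041 top xy [ 0.4503 -0.1472  0.039 ] ray z=.02 [ 0.4459 -0.149   0.02  ]
brass [168.3 226.6] [164, 219, 10, 15, 113] top z 0.036 top xy [ 0.4656 -0.225   0.0351] ray z=.02 [ 0.4651 -0.2258  0.02  ]
brass [139.7 235.2] [135, 229, 10, 13, 105] top z 0.036 top xy [ 0.4819 -0.2984  0.035 ] ray z=.02 [ 0.4837 -0.2985  0.02  ]
```

Emit:
{"api": "jog_arm", "payload": {"plan": [[0,0,0,-50,-40,0,0.0],[0,0,0,-100,-80,0,0.0],[0,0,0,-150,-110,0,0.0],[0,0,0,-190,-140,0,0.0],[0,0,0,-210,-165,0,0.0],[0,0,0,-220,-171,0,0.0],[0,0,0,-220,-171,0,0.0],[0,0,0,-220,-171,0,0.0]]}}

```text
time: 5.9
ee_pos: [0.4497, -0.0435, 0.1666]
eef_rot: [0.708, 0.706, 0.0, 0.001]
ft_force: [0.8, 0.6, -0.2]
width: 0.0428
grip_force: 0.0
```

Run:
```python
from tip import *
tips(); 
s=status.read_state(); T=np.eye(4); T[:3,:3]=R.from_quat(s["eef_rot"]).as_matrix(); T[:3,3]=s["ee_pos"]
w=camera("wrist"); w["world_from_camera"]=T@w["mount"]; P=pts(w)
print(s["ee_pos"].round(4))
for ce,st in blobs(w,(15,100,80),(35,255,255),60):
    x,y,a,b,_=st; q=P[y:y+b,x:x+a].reshape(-1,3); q=q[(q[:,2]>.008)&(q[:,2]<.06)]
    if len(q)<20: continue
    zt=np.percentile(q[:,2],97); k=q[q[:,2]>zt-.004]; print(ce,st,"zt",zt.round(4),"knob",k.mean(0).round(4))
```

```text
width 0.04308397342310366 n 2204 finger pts max z [-0.0468 -0.033  -0.0296 -0.0284] x,y range [-0.009 -0.033 -0.06 ] [ 0.013  0.032 -0.028]
[ 0.45   -0.0425  0.1665]
[279.3 178.6] [262, 158, 36, 41, 1128] zt 0.0426 knob [ 0.449  -0.0362  0.0416]
[277.2 282.6] [262, 264, 32, 38, 987] zt 0.0424 knob [ 0.4467 -0.1472  0.0415]
[291.4 348.5] [280, 339, 23, 23, 403] zt 0.0369 knob [ 0.462  -0.2246  0.0358]
```

The visible finger ends sit 28 mm behind the reported TCP at both openings, in both cameras. So I'll go 28 mm deeper, slowly and watching the force. The lost weight stands upright on the mat at (0.449, −0.037).

Emit:
{"api": "jog_arm", "payload": {"plan": [[0,0,0,6,-1,40,0.2],[0,0,0,6,-1,80,0.2],[0,0,0,6,-1,120,0.2],[0,0,0,6,-1,145,0.2],[0,0,0,6,-1,160,0.2],[0,0,0,6,-1,168,0.2],[0,0,0,6,-1,172,0.2],[0,0,0,6,-1,172,0.2]]}}

```text
time: 6.8
ee_pos: [0.4491, -0.0363, -0.0057]
eef_rot: [0.707, 0.707, 0.0, -0.0]
ft_force: [0.1, -0.2, 0.4]
width: 0.0517
grip_force: 0.0
```

Emit:
{"api": "jog_arm", "payload": {"plan": [[0,0,0,0,0,5,0.2],[0,0,0,0,0,10,0.2],[0,0,0,0,0,10,0.2],[0,0,0,0,0,10,-1],[0,0,0,0,0,10,-1],[0,0,0,0,0,10,-1],[0,0,0,0,0,10,-1],[0,0,0,0,0,10,-1]]}}

```text
time: 7.6
ee_pos: [0.4489, -0.0369, -0.0157]
eef_rot: [0.707, 0.707, 0.0, 0.0]
ft_force: [0.1, 0.6, 0.5]
width: 0.0329
grip_force: 20.0
```

Emit:
{"api": "jog_arm", "payload": {"plan": [[0,0,0,0,0,-10,-1],[0,0,0,0,0,-35,-1],[0,0,0,5,4,-75,-1],[0,0,0,20,16,-115,-1],[0,0,0,45,36,-151,-1],[0,0,0,80,64,-151,-1],[0,0,0,115,92,-151,-1],[0,0,0,150,120,-151,-1],[0,0,0,180,145,-151,-1],[0,0,0,205,165,-151,-1],[0,0,0,214,172,-151,-1],[0,0,0,214,172,-151,-1]]}}

```text
time: 8.8
ee_pos: [0.6206, 0.1787, 0.135]
eef_rot: [0.707, 0.708, -0.0, -0.001]
ft_force: [-0.4, -0.8, -1.1]
width: 0.0321
grip_force: 20.0
```

Emit:
{"api": "jog_arm", "payload": {"plan": [[0,0,0,0,0,0,-1],[0,0,0,0,0,10,-1],[0,0,0,0,0,20,-1],[0,0,0,0,0,30,-1],[0,0,0,0,0,34,-1],[0,0,0,0,0,38,-1],[0,0,0,0,0,38,-1]]}}

```text
time: 9.5
ee_pos: [0.6206, 0.1769, 0.0966]
eef_rot: [0.707, 0.707, -0.0, -0.0]
ft_force: [0.3, 0.4, -1.5]
width: 0.0327
grip_force: 20.0
```

```bash
cat > scale.py <<'E'
from tip import *
from m import S
def ptr():
    c=camera("scene"); Q=pts(c); s=status.read_state()
    for nm,a in(("red",((0,120,80),(8,255,255),3,(335,195,385,250))),("green",((45,90,50),(85,255,255),3,(355,195,385,250)))):
        for ce,st in blobs(c,*a):
            x,y,w,h,_=st; q=Q[y:y+h,x:x+w].reshape(-1,3); print(nm,ce,st,np.median(q,0).round(4))
    return c
E
python3 - <<'E'
from scale import *
go((.621,.177,.096)); c=ptr(); save("place1",cv2.resize(c["image"][150:300,280:430],(600,600)))
E
```

```text
t 9.5 tcp [0.6206 0.1769 0.0966] F [ 0.34  0.44 -1.53] w 0.0327 g 20.0 q [ 0.2   0.56 -0.76  1.49  0.39  1.26 -0.61]
  turn [-0.001  0.    -0.001] shift [0.1 0.4 0.6]
green [371.  220.4] [366, 217, 10, 7, 34] [0.6075 0.2761 0.0799]
```

View pics/place1.png

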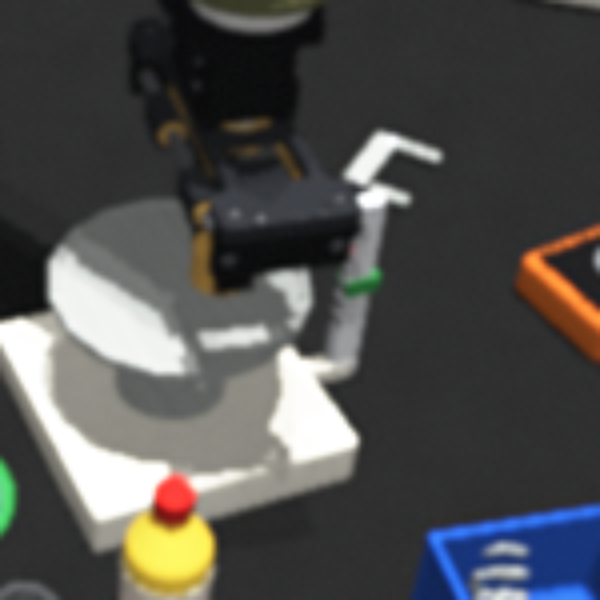

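The picture shows the brass weight held just above the pan, left of the gripper block at crop (210,265), clear of the column. I'll lower it slowly so the spring takes the load.

Emit:
{"api": "jog_arm", "payload": {"plan": [[0,0,0,0,0,3,-1],[0,0,0,0,0,6,-1],[0,0,0,0,0,9,-1],[0,0,0,0,0,12,-1],[0,0,0,0,0,14,-1],[0,0,0,0,0,16,-1],[0,0,0,0,0,17,-1],[0,0,0,0,0,17,-1],[0,0,0,0,0,17,-1],[0,0,0,0,0,17,-1]]}}

```text
time: 10.55
ee_pos: [0.6209, 0.177, 0.0803]
eef_rot: [0.707, 0.707, 0.0, 0.0]
ft_force: [0.5, -0.0, -0.2]
width: 0.0329
grip_force: 20.0
```

Run:
```python
from scale import *
for i in range(3): go((.621,.177,.096)); c=ptr()
```

```text
t 10.55 tcp [0.6209 0.177  0.0803] F [ 0.55 -0.   -0.16] w 0.0329 g 20.0 q [ 0.2   0.57 -0.76  1.5   0.41  1.23 -0.62]
  turn [ 0.     0.    -0.001] shift [  0.    0.1 -15.7]
green [371.  220.4] [366, 217, 10, 7, 34] [0.6076 0.275  0.079 ]
t 10.6 tcp [0.6209 0.177  0.0802] F [-1.12  0.37  0.33] w 0.0329 g 20.0 q [ 0.2   0.57 -0.76  1.5   0.41  1.23 -0.62]
  turn [ 0.     0.    -0.001] shift [  0.    0.1 -15.8]
green [370.9 220.4] [366, 217, 10, 7, 35] [0.6079 0.2754 0.0803]
t 10.65 tcp [0.6209 0.177  0.0803] F [0.74 0.92 0.41] w 0.033 g 20.0 q [ 0.2   0.57 -0.76  1.5   0.41  1.23 -0.62]
  turn [ 0.     0.    -0.001] shift [  0.    0.1 -15.7]
green [370.9 220.4] [366, 217, 10, 7, 35] [0.6083 0.2759 0.0802]
```

Emit:
{"api": "jog_arm", "payload": {"plan": [[0,0,0,0,0,0,0.2],[0,0,0,0,0,0,0.2],[0,0,0,0,0,0,0.2],[0,0,0,0,0,-5,0.2],[0,0,0,0,0,-30,0.2],[0,0,0,0,0,-65,0.2],[0,0,0,0,0,-100,0.2],[0,0,0,-50,-20,-100,0.2],[0,0,0,-100,-40,-100,0.2],[0,0,0,-150,-60,-100,0.2],[0,0,0,-200,-80,-100,0.2],[0,0,0,-230,-90,-100,0.2]]}}

```text
time: 11.9
ee_pos: [0.5296, -0.0549, 0.1807]
eef_rot: [0.708, 0.707, -0.0, 0.001]
ft_force: [1.4, -0.0, -0.3]
width: 0.0523
grip_force: 0.0
```

Run:
```python
from scale import *
go((.462,-.2246,.13)); c=ptr(); brass(); P=pts(c)
for ce,st in blobs(c,(8,80,60),(35,255,255),15,(290,180,365,260)):
    print("on pan",ce,st,onplane(c,ce,.115)[0].round(3))
save("pan1",cv2.resize(c["image"][170:270,290:390],(500,500)))
```

```text
t 11.9 tcp [ 0.5296 -0.0549  0.1807] F [ 1.38 -0.03 -0.28] w 0.0523 g 0.0 q [ 0.7   0.21 -0.77  1.69  0.15  1.3  -0.1 ]
  turn [ 0.001  0.001 -0.001] shift [-169.7  -67.4   50.8]
red [360.4 216.9] [354, 213, 13, 8, 67] [0.5206 0.2767 0.0083]
green [371.  220.4] [366, 217, 10, 7, 34] [0.6078 0.2752 0.081 ]
brass [197.3 218.2] [191, 210, 13, 17, 180] top z 0.042 top xy [ 0.4497 -0.148   0.0385] ray z=.02 [ 0.4467 -0.1487  0.02  ]
brass [168.3 226.6] [164, 219, 10, 15, 113] top z 0.036 top xy [ 0.4646 -0.2254  0.0349] ray z=.02 [ 0.4651 -0.2258  0.02  ]
brass [139.7 235.2] [135, 229, 10, 13, 105] top z 0.036 top xy [ 0.4825 -0.2982  0.0357] ray z=.02 [ 0.4837 -0.2985  0.02  ]
on pan [334.1 220.2] [328, 212, 14, 17, 189] [0.626 0.175 0.115]
```

View pics/pan1.png

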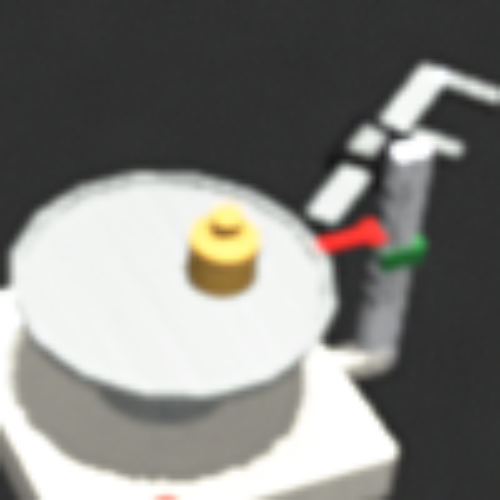

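Pan picture: the large weight stands upright on the pan at crop (225,250). The pointer tip at (382,230) is still a bit above the band at (403,250). I'll measure the remaining gap more exactly.

```bash
cat > gap.py <<'E'
from scale import *
def onx(c,uv,x0,n=(1,0)):
    T=c["world_from_camera"]=np.asarray(c["world_from_camera"]); r=rays(c,np.atleast_2d(uv))@T[:3,:3].T; n=np.array([*n,0.])
    return T[:3,3]+r*((x0-T[:3,3]@n)/(r@n))[:,None]
def gap(cs):
    for nm,lo,hi in(("red",(0,120,70),(8,255,255)),("green",(45,80,40),(85,255,255))):
        A=[];U=[];X=[]
        for c in cs:
            m=cv2.inRange(cv2.cvtColor(c["image"],cv2.COLOR_RGB2HSV),lo,hi); k=np.zeros_like(m); k[200:245,350:384]=1; m*=k
            me=cv2.erode(m,np.ones((3,3))) ; P=pts(c); A.append(P[me>0]); v,u=np.nonzero(m); U.append([u.mean(),v.mean()])
            tip=u>=u.max()-4; X.append([u[tip].mean(),v[tip].mean(),u.max()])
        a=np.vstack(A); u=np.mean(U,0); t=np.mean(X,0)
        print(nm,len(a),"depth med",np.median(a,0).round(4),"cen",u.round(2),"tip px",t.round(2))
        for x in(.602,.606,.610,.614,.618): print("   x=",x,"cen",onx(cs[0],u,x)[0,1:].round(4),"tip",onx(cs[0],t[:2],x)[0,1:].round(4))
E
python3 - <<'E'
from gap import *
print("EMPTY"); gap([S]); print("NOW"); cs=[camera("scene") for _ in range(5)]; gap(cs)
P=np.mean([pts(c) for c in cs],0)
for v in range(200,246,3): print(v,[P[v,u].round(3).tolist() for u in (369,371)],cs[0]["image"][v,371])
E
```

```text
EMPTY
red 17 depth med [0.607  0.2547 0.1128] cen [362.09 211.49] tip px [364.78 210.56 367.  ]
   x= 0.602 cen [0.2526 0.1078] tip [0.2591 0.1096]
   x= 0.606 cen [0.2507 0.1115] tip [0.2572 0.1134]
   x= 0.61 cen [0.2488 0.1153] tip [0.2552 0.1171]
   x= 0.614 cen [0.2469 0.1191] tip [0.2533 0.1209]
   x= 0.618 cen [0.2449 0.1228] tip [0.2513 0.1246]
green 9 depth med [0.6078 0.2803 0.0782] cen [371.03 220.49] tip px [373.   219.78 375.  ]
   x= 0.602 cen [0.2804 0.0733] tip [0.2853 0.0747]
   x= 0.606 cen [0.2783 0.0772] tip [0.2832 0.0787]
   x= 0.61 cen [0.2762 0.0812] tip [0.2811 0.0827]
   x= 0.614 cen [0.2742 0.0851] tip [0.279  0.0866]
   x= 0.618 cen [0.2721 0.0891] tip [0.2769 0.0906]
NOW
red 146 depth med [0.6066 0.2503 0.0948] cen [360.28 216.85] tip px [363.67 216.08 366.  ]
   x= 0.602 cen [0.2502 0.0908] tip [0.2588 0.0918]
   x= 0.606 cen [0.2483 0.0946] tip [0.2568 0.0956]
   x= 0.61 cen [0.2464 0.0985] tip [0.2549 0.0995]
   x= 0.614 cen [0.2445 0.1023] tip [0.2529 0.1033]
   x= 0.618 cen [0.2426 0.1062] tip [0.2509 0.1072]
green 43 depth med [0.6092 0.2786 0.0796]
[... 631 characters left out ...]
9]
215 [[0.609, 0.269, 0.1], [0.606, 0.275, 0.096]] [153 153 156]
218 [[0.607, 0.271, 0.088], [0.607, 0.276, 0.087]] [142 160 148]
221 [[0.61, 0.271, 0.081], [0.609, 0.277, 0.079]] [31 97 45]
224 [[0.606, 0.275, 0.066], [0.607, 0.28, 0.066]] [112 118 114]
227 [[0.607, 0.276, 0.056], [0.551, 0.31, -0.002]] [102 104 104]
230 [[0.607, 0.277, 0.046], [0.563, 0.306, -0.001]] [84 84 86]
233 [[0.606, 0.279, 0.035], [0.574, 0.302, -0.001]] [57 57 58]
236 [[0.607, 0.281, 0.024], [0.585, 0.298, -0.001]] [48 50 48]
239 [[0.593, 0.289, -0.002], [0.594, 0.295, -0.003]] [46 47 48]
242 [[0.605, 0.285, -0.001], [0.605, 0.29, -0.002]] [46 47 47]
245 [[0.614, 0.281, -0.002], [0.616, 0.286, -0.001]] [48 48 48]
```

The pointer is about 15 mm above the band, so at least 100 g more is needed. Next I'll fetch the nearer small weight at (0.463, −0.225).

Emit:
{"api": "jog_arm", "payload": {"plan": [[0,0,0,-40,-16,0,0.2],[0,0,0,-85,-34,10,0.2],[0,0,0,-130,-52,20,0.2],[0,0,0,-165,-66,30,0.2],[0,0,0,-172,-68,60,0.2],[0,0,0,-172,-68,100,0.2],[0,0,0,-172,-68,140,0.2],[0,0,0,-172,-68,165,0.2],[0,0,0,-172,-68,180,0.2],[0,0,0,-172,-68,190,0.2],[0,0,0,-172,-68,198,0.2],[0,0,0,-172,-68,198,0.2]]}}

```text
time: 13.45
ee_pos: [0.4627, -0.2246, -0.018]
eef_rot: [0.707, 0.707, 0.0, -0.0]
ft_force: [0.2, 0.1, 0.1]
width: 0.052
grip_force: 0.0
```

Emit:
{"api": "jog_arm", "payload": {"plan": [[0,0,0,0,0,0,-1],[0,0,0,0,0,0,-1],[0,0,0,0,0,0,-1],[0,0,0,0,0,0,-1],[0,0,0,0,0,0,-1]]}}

```text
time: 13.95
ee_pos: [0.4627, -0.2251, -0.0175]
eef_rot: [0.708, 0.707, 0.0, 0.0]
ft_force: [-0.4, -0.2, 2.6]
width: 0.0261
grip_force: 20.0
```

Emit:
{"api": "jog_arm", "payload": {"plan": [[0,0,0,0,0,-10,-1],[0,0,0,0,0,-40,-1],[0,0,0,5,2,-80,-1],[0,0,0,30,13,-120,-1],[0,0,0,70,31,-150,-1],[0,0,0,115,51,-153,-1],[0,0,0,160,71,-153,-1],[0,0,0,205,91,-153,-1],[0,0,0,250,111,-153,-1],[0,0,0,295,131,-153,-1],[0,0,0,330,146,-153,-1],[0,0,0,350,155,-153,-1]]}}

```text
time: 15.15
ee_pos: [0.6178, 0.1292, 0.1356]
eef_rot: [0.706, 0.708, 0.001, -0.001]
ft_force: [-0.4, -0.0, -0.5]
width: 0.0257
grip_force: 20.0
```

Emit:
{"api": "jog_arm", "payload": {"plan": [[0,0,0,7,3,5,-1],[0,0,0,7,3,5,-1],[0,0,0,7,3,20,-1],[0,0,0,7,3,35,-1],[0,0,0,7,3,45,-1],[0,0,0,7,3,52,-1],[0,0,0,7,3,56,-1],[0,0,0,7,3,56,-1]]}}

```text
time: 15.95
ee_pos: [0.6206, 0.1318, 0.0786]
eef_rot: [0.707, 0.707, -0.0, -0.0]
ft_force: [-0.5, 0.9, -1.2]
width: 0.0255
grip_force: 20.0
```

Run:
```python
from scale import *
go((.621,.132,.076))
```

```text
t 15.95 tcp [0.6206 0.1318 0.0786] F [-0.52  0.86 -1.16] w 0.0255 g 20.0 q [ 0.28  0.55 -0.76  1.54  0.39  1.21 -0.55]
  turn [-0.001  0.    -0.001] shift [0.2 0.4 2.6]
```

Now I'll lower it through contact and about 8 mm of sink, then release and rise.

Emit:
{"api": "jog_arm", "payload": {"plan": [[0,0,0,0,0,2,-1],[0,0,0,0,0,4,-1],[0,0,0,0,0,6,-1],[0,0,0,0,0,8,-1],[0,0,0,0,0,10,-1],[0,0,0,0,0,11,-1],[0,0,0,0,0,11,-1],[0,0,0,0,0,11,-1],[0,0,0,0,0,11,-1]]}}

```text
time: 16.85
ee_pos: [0.6209, 0.132, 0.0682]
eef_rot: [0.707, 0.707, -0.0, 0.0]
ft_force: [-0.2, -0.6, -0.5]
width: 0.0258
grip_force: 20.0
```

Emit:
{"api": "jog_arm", "payload": {"plan": [[0,0,0,0,0,0,0.0],[0,0,0,0,0,0,0.0],[0,0,0,0,0,0,0.0],[0,0,0,0,0,-4,0.0],[0,0,0,0,0,-25,0.0],[0,0,0,0,0,-60,0.0],[0,0,0,0,0,-105,0.0],[0,0,0,-50,-20,-105,0.0],[0,0,0,-100,-40,-105,0.0],[0,0,0,-140,-60,-105,0.0],[0,0,0,-150,-70,-105,0.0],[0,0,0,-150,-70,-105,0.0]]}}

```text
time: 18.05
ee_pos: [0.5498, -0.0213, 0.1736]
eef_rot: [0.709, 0.705, -0.001, 0.001]
ft_force: [0.6, 0.8, 0.0]
width: 0.0436
grip_force: 0.0
```

Run:
```python
from gap import *
go((.48,-.297,.13)); cs=[camera("scene") for _ in range(5)]; gap(cs); brass()
save("pan2",cv2.resize(cs[0]["image"][180:250,310:400],(720,560),interpolation=cv2.INTER_CUBIC))
```

```text
t 18.05 tcp [ 0.5498 -0.0213  0.1736] F [0.62 0.79 0.05] w 0.0436 g 0.0 q [ 0.63  0.27 -0.79  1.66  0.2   1.3  -0.2 ]
  turn [ 0.     0.002 -0.006] shift [-276.   -68.2   44.2]
red 145 depth med [0.6071 0.2516 0.0862] cen [359.93 219.5 ] tip px [363.73 218.77 366.  ]
   x= 0.602 cen [0.2505 0.082 ] tip [0.2602 0.0826]
   x= 0.606 cen [0.2486 0.0859] tip [0.2582 0.0866]
   x= 0.61 cen [0.2467 0.0898] tip [0.2562 0.0905]
   x= 0.614 cen [0.2448 0.0937] tip [0.2543 0.0944]
   x= 0.618 cen [0.2428 0.0976] tip [0.2523 0.0983]
green 43 depth med [0.609  0.279  0.0791] cen [371.27 220.46] tip px [373.04 219.8  375.  ]
   x= 0.602 cen [0.281  0.0732] tip [0.2854 0.0747]
   x= 0.606 cen [0.279  0.0772] tip [0.2833 0.0786]
   x= 0.61 cen [0.2769 0.0812] tip [0.2812 0.0826]
   x= 0.614 cen [0.2748 0.0851] tip [0.2791 0.0865]
   x= 0.618 cen [0.2727 0.0891] tip [0.277  0.0905]
brass [197.2 218. ] [191, 210, 13, 17, 179] top z 0.041 top xy [ 0.4504 -0.1475  0.0385] ray z=.02 [ 0.4459 -0.149   0.02  ]
brass [139.7 235.2] [135, 229, 10, 13, 105] top z 0.036 top xy [ 0.4817 -0.298   0.0352] ray z=.02 [ 0.4837 -0.2985  0.02  ]
```

View pics/pan2.png

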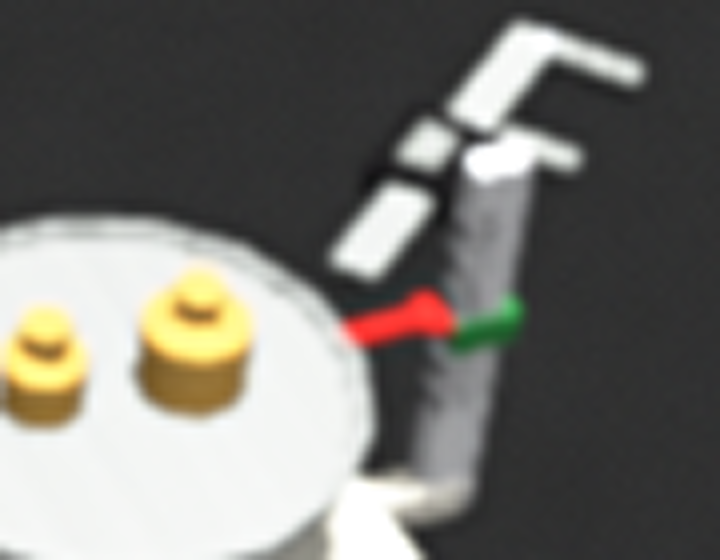

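Pan2 picture: both weights stand on the pan. The pointer tip at crop (445,315) is still slightly above the band centre at (487,325). My estimate is +5 to +7 mm, which is borderline: another 100 g would give about −3 mm. I'll take a closer, flatter look with the wrist camera before choosing.

Emit:
{"api": "jog_arm", "payload": {"plan": [[0,0,0,30,-10,-40,0.0],[-0.1,0,0,75,-30,-60,0.0],[-0.2,0,0,120,-50,-60,0.0],[-0.3,0,0,165,-74,-60,0.0],[-0.45,0,0,210,-74,-60,0.0],[-0.6,0,0,255,-74,-50,0.0],[-0.75,0,0,295,-74,-40,0.0],[-0.87,0,0,325,-74,-25,0.0],[-0.87,0,0,325,-74,-18,0.0],[-0.87,0,0,325,-74,-18,0.0],[-0.87,0,0,325,-74,-18,0.0],[-0.87,0,0,325,-74,-18,0.0]]}}

```text
time: 19.55
ee_pos: [0.4767, 0.3075, 0.1913]
eef_rot: [0.641, 0.642, 0.297, 0.298]
ft_force: [0.0, 0.4, 1.0]
width: 0.0436
grip_force: 0.0
```

```bash
cat > wr.py <<'E'
from gap import *
def wcam():
    s=status.read_state(); T=np.eye(4); T[:3,:3]=R.from_quat(s["eef_rot"]).as_matrix(); T[:3,3]=s["ee_pos"]
    w=camera("wrist"); w["world_from_camera"]=T@w["mount"]; return w
E
python3 - <<'E'
from wr import *
go((.477,.307,.192)); ws=[wcam() for _ in range(3)]; w=ws[0]; P=np.mean([pts(x) for x in ws],0)
np.save("w2.npy",w,allow_pickle=True); np.save("w2P.npy",P)
hsv=cv2.cvtColor(w["image"],cv2.COLOR_RGB2HSV)
for nm,lo,hi in(("red",(0,120,60),(8,255,255)),("green",(45,80,40),(85,255,255))):
    for ce,st in blobs(w,lo,hi,20):
        x,y,a,b,_=st; m=cv2.erode(cv2.inRange(hsv,lo,hi),np.ones((3,3)))[y:y+b,x:x+a]>0; q=P[y:y+b,x:x+a][m]
        if len(q): print(nm,ce.round(1),st,"med",np.median(q,0).round(4),"z pct",np.percentile(q[:,2],[2,25,75,98]).round(4))
save("w2",w["image"])
E
```

```text
t 19.55 tcp [0.4767 0.3075 0.1913] F [0.04 0.42 1.  ] w 0.0436 g 0.0 q [ 0.52 -0.49 -1.39  2.22  0.43  0.52 -1.31]
  turn [0.869 0.001 0.   ] shift [-0.5  0.7 -0.3]
red [282.8 238.8] [278, 224, 11, 32, 167] med [0.6049 0.2455 0.0869] z pct [0.0864 0.0867 0.0871 0.088 ]
green [272.8 208.5] [265, 198, 19, 25, 281] med [0.5942 0.2804 0.0811] z pct [0.0753 0.0783 0.0836 0.0844]
green [185.8 293.2] [183, 289, 8, 10, 52] med [0.5262 0.1895 0.0185] z pct [0.0155 0.0166 0.02   0.0232]
green [209.2 364. ] [208, 359, 4, 10, 26] med [0.543  0.0921 0.0274] z pct [0.0273 0.0274 0.0278 0.0281]
green [250.4 371.4] [236, 361, 40, 16, 270] med [ 6.314e-01  6.300e-03 -1.000e-04] z pct [-0.0008 -0.0003  0.0001  0.0006]
```

View pics/w2.png

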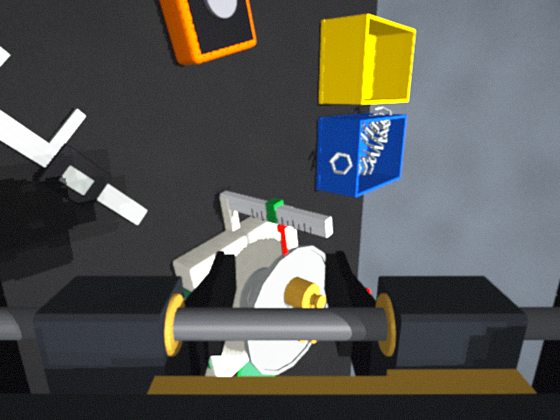

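The wrist picture gives a clear side view, with the band at (273,208) and the pointer tip at (281,226). I'll refine both heights from it.

Run:
```python
from gap import *
w=np.load("w2.npy",allow_pickle=True).item(); P=np.load("w2P.npy")
hsv=cv2.cvtColor(w["image"],cv2.COLOR_RGB2HSV)
g=cv2.inRange(hsv,(45,80,40),(85,255,255)); g[:195]=0; g[225:]=0; g[:,:260]=0; g[:,290:]=0
v,u=np.nonzero(g)
for x in sorted(set(v)): 
    k=u[v==x]; print(x,k.min(),k.max(),[P[x,j].round(4).tolist() for j in (k.min(),(k.min()+k.max())//2,k.max())])
r=cv2.inRange(hsv,(0,120,60),(8,255,255)); r[:215]=0; r[260:]=0; r[:,:270]=0; r[:,300:]=0
v,u=np.nonzero(r)
for x in sorted(set(v))[::2]:
    k=u[v==x]; print("r",x,k.min(),k.max(),[P[x,j].round(4).tolist() for j in range(k.min(),k.max()+1)][::2])
```

```text
198 272 277 [[0.6311, 0.276, 0.0488], [0.6051, 0.2865, 0.0745], [0.6982, 0.2517, -0.0013]]
199 271 282 [[0.6017, 0.286, 0.0734], [0.6037, 0.2865, 0.0784], [0.7084, 0.248, -0.0009]]
200 268 283 [[0.6242, 0.2752, 0.0488], [0.6018, 0.2859, 0.0787], [0.7104, 0.2461, -0.0007]]
201 268 283 [[0.5963, 0.2852, 0.0741], [0.5998, 0.2857, 0.0804], [0.7112, 0.2443, -0.0014]]
202 266 283 [[0.5934, 0.2848, 0.0739], [0.5976, 0.2852, 0.0811], [0.7108, 0.243, -0.001]]
203 266 283 [[0.5919, 0.2844, 0.0753], [0.5948, 0.2853, 0.0835], [0.7105, 0.2417, -0.0008]]
204 265 283 [[0.5921, 0.283, 0.0737], [0.5944, 0.2844, 0.0838], [0.6956, 0.2462, 0.0116]]
205 266 280 [[0.5924, 0.282, 0.0748], [0.5926, 0.2838, 0.084], [0.6013, 0.2821, 0.0859]]
206 266 278 [[0.5927, 0.2808, 0.0745], [0.5925, 0.2826, 0.0828], [0.5984, 0.2817, 0.0857]]
207 266 276 [[0.5928, 0.2797, 0.0744], [0.5927, 0.2812, 0.0813], [0.5956, 0.2813, 0.0854]]
208 266 275 [[0.5928, 0.2786, 0.0743], [0.592, 0.2801, 0.0806], [0.5952, 0.2801, 0.0845]]
209 266 275 [[0.5933, 0.2774, 0.0739], [0.5931, 0.2786, 0.0795], [0.594, 0.2796, 0.0854]]
210 266 275 
[... 1905 characters left out ...]
861], [0.6049, 0.2429, 0.0869], [0.608, 0.242, 0.0872]]
r 242 281 285 [[0.6027, 0.2411, 0.086], [0.605, 0.2406, 0.0869], [0.6086, 0.2394, 0.0867]]
r 244 282 285 [[0.6035, 0.2388, 0.0867], [0.6064, 0.2379, 0.0871]]
r 246 282 286 [[0.6041, 0.2362, 0.0863], [0.6072, 0.2352, 0.0865], [0.6317, 0.222, 0.0692]]
r 248 282 286 [[0.6044, 0.2336, 0.086], [0.6065, 0.2333, 0.0871], [0.6314, 0.2197, 0.0695]]
r 250 282 288 [[0.6044, 0.2314, 0.0861], [0.6061, 0.2312, 0.0874], [0.6105, 0.2294, 0.0866], [0.6157, 0.2272, 0.0851]]
r 252 282 288 [[0.6052, 0.2286, 0.0854], [0.6068, 0.2284, 0.0868], [0.6099, 0.2274, 0.0871], [0.6121, 0.2269, 0.088]]
r 254 283 286 [[0.6052, 0.2267, 0.0868], [0.6076, 0.226, 0.0875]]
```

Flat readings: the pointer's top face is at 86.9 mm. The band runs from about 73.5 to 84.8 mm, so its centre is about 79 mm. At 300 g the pointer is about 7 mm too high, and one more 100 g weight should bring it to about −2 mm. I'll fetch small weight 2.

Run:
```python
from h import *
go((.54,.05,.22)); go((.479,-.2965,.15))
```

```text
t 19.7 tcp [0.4776 0.3067 0.1919] F [ 0.02  0.1  -0.54] w 0.0436 g 0.0 q [ 0.52 -0.49 -1.39  2.22  0.43  0.52 -1.31]
  turn [ 0.87   0.    -0.002] shift [-256.6   62.2   29.9]
t 19.7 tcp [0.4776 0.3067 0.1919] F [ 0.02  0.1  -0.54] w 0.0436 g 0.0 q [ 0.52 -0.49 -1.39  2.22  0.43  0.52 -1.31]
  turn [ 0.87   0.    -0.002] shift [-603.2  -29.9   28.9]
```

Emit:
{"api": "jog_arm", "payload": {"plan": [[0.1,0,0,-45,11,5,0.2],[0.25,0,0,-90,22,10,0.2],[0.4,0,0,-135,33,16,0.2],[0.55,0,0,-180,44,21,0.2],[0.7,0,0,-225,55,27,0.2],[0.83,0,0,-257,62,30,0.2],[0.87,0,0,-300,45,30,0.2],[0.87,0,0,-345,35,30,0.2],[0.87,0,0,-390,25,30,0.2],[0.87,0,0,-435,15,30,0.2],[0.87,0,0,-480,4,30,0.2],[0.87,0,0,-525,-8,30,0.2]]}}

```text
time: 20.9
ee_pos: [0.4934, -0.2211, 0.1653]
eef_rot: [0.708, 0.706, 0.0, -0.0]
ft_force: [0.5, -0.5, -0.6]
width: 0.0522
grip_force: 0.0
```

Run:
```python
from wr import *
w=wcam(); go((.479,-.2965,-.018)); P=pts(w)
for ce,st in blobs(w,(15,100,80),(35,255,255),60):
    x,y,a,b,_=st; q=P[y:y+b,x:x+a].reshape(-1,3); q=q[(q[:,2]>.008)&(q[:,2]<.06)]
    if len(q)<20: continue
    zt=np.percentile(q[:,2],97); k=q[q[:,2]>zt-.004]; print(ce,st,"zt",zt.round(4),"knob",k.mean(0).round(4))
```

```text
t 20.95 tcp [ 0.4899 -0.2295  0.1635] F [-3.97 -6.99 -1.74] w 0.0523 g 0.0 q [ 0.52  0.18 -0.19  1.72  0.04  1.25  0.31]
  turn [-0.003  0.002 -0.011] shift [-66.7  -9.6 181.6]
[227.2 111.1] [209, 89, 39, 36, 694] zt 0.0426 knob [ 0.4469 -0.1481  0.0417]
[551.7 183.4] [536, 166, 24, 37, 455] zt 0.0245 knob [ 0.7501 -0.2171  0.0227]
[266.1 257. ] [255, 243, 24, 29, 569] zt 0.0366 knob [ 0.4786 -0.2972  0.0356]
[371.9 383.5] [167, 368, 390, 27, 8138] zt 0.0597 knob [ 0.5575 -0.402   0.0579]
```

Emit:
{"api": "jog_arm", "payload": {"plan": [[0,0,0,0,0,0,0.2],[0,0,0,0,0,0,0.2]]}}

```text
time: 21.15
ee_pos: [0.4944, -0.2177, 0.1656]
eef_rot: [0.708, 0.707, 0.0, -0.0]
ft_force: [0.2, 0.8, -0.6]
width: 0.0524
grip_force: 0.0
```

Run:
```python
from h import *
go((.4787,-.297,-.018))
```

```text
t 21.15 tcp [ 0.4944 -0.2177  0.1656] F [ 0.19  0.76 -0.63] w 0.0524 g 0.0 q [ 0.51  0.17 -0.2   1.72  0.04  1.26  0.3 ]
  turn [-0.    -0.001 -0.002] shift [-79.5 -15.5 183.5]
```

Emit:
{"api": "jog_arm", "payload": {"plan": [[0,0,0,-40,-8,10,0.2],[0,0,0,-75,-15,30,0.2],[0,0,0,-80,-16,65,0.2],[0,0,0,-80,-16,105,0.2],[0,0,0,-80,-16,140,0.2],[0,0,0,-80,-16,165,0.2],[0,0,0,-80,-16,177,0.2],[0,0,0,-80,-16,183,0.2],[0,0,0,-80,-16,183,0.2],[0,0,0,-80,-16,183,0.2]]}}

```text
time: 22.15
ee_pos: [0.4793, -0.2982, -0.0159]
eef_rot: [0.707, 0.707, 0.0, 0.001]
ft_force: [-0.2, 0.7, 0.7]
width: 0.0524
grip_force: 0.0
```

Emit:
{"api": "jog_arm", "payload": {"plan": [[0,0,0,0,0,0,-1],[0,0,0,0,0,0,-1],[0,0,0,0,0,0,-1],[0,0,0,0,0,0,-1],[0,0,0,0,0,0,-1]]}}

```text
time: 22.65
ee_pos: [0.4784, -0.298, -0.0171]
eef_rot: [0.707, 0.707, 0.0, 0.0]
ft_force: [-0.3, -0.3, 1.9]
width: 0.0256
grip_force: 20.0
```

Emit:
{"api": "jog_arm", "payload": {"plan": [[0,0,0,0,0,-10,-1],[0,0,0,0,0,-40,-1],[0,0,0.1,10,2,-85,-1],[0,0,0.25,40,8,-125,-1],[0,0,0.4,80,16,-160,-1],[0,0,0.55,125,26,-177,-1],[0,0,0.7,170,35,-177,-1],[0,0,0.85,215,44,-177,-1],[0,0,1.0,260,53,-177,-1],[0,0,1.15,305,63,-177,-1],[0,0,1.3,350,72,-177,-1],[0,0,1.4,390,80,-177,-1]]}}

```text
time: 23.85
ee_pos: [0.5571, 0.0849, 0.1604]
eef_rot: [0.994, 0.11, 0.0, 0.0]
ft_force: [0.7, 0.1, -0.8]
width: 0.0254
grip_force: 20.0
```

Emit:
{"api": "jog_arm", "payload": {"plan": [[0,0,0.08,0,0,0,-1],[0,0,0.12,0,0,0,-1],[0,0,0.17,0,0,0,-1],[0,0,0.17,0,0,0,-1]]}}

```text
time: 24.25
ee_pos: [0.5569, 0.0834, 0.1602]
eef_rot: [1.0, 0.028, 0.0, 0.0]
ft_force: [-0.6, -1.1, -0.9]
width: 0.0256
grip_force: 20.0
```

Run:
```python
from h import *
go((.573,.150,.069),-np.pi/2)
```

```text
t 24.25 tcp [0.5569 0.0834 0.1602] F [-0.59 -1.12 -0.88] w 0.0256 g 20.0 q [ 0.    0.23 -0.27  1.66  0.06  1.26 -1.79]
  turn [ 0.    -0.     0.056] shift [ 19.8 -65.6  91.2]
```

Emit:
{"api": "jog_arm", "payload": {"plan": [[0,0,0.03,10,-35,0,-1],[0,0,0.056,20,-66,0,-1],[0,0,0.056,20,-66,0,-1],[0,0,0.056,20,-66,0,-1],[0,0,0.056,20,-66,25,-1],[0,0,0.056,20,-66,50,-1],[0,0,0.056,20,-66,70,-1],[0,0,0.056,20,-66,82,-1],[0,0,0.056,20,-66,88,-1],[0,0,0.056,20,-66,88,-1]]}}

```text
time: 25.25
ee_pos: [0.5732, 0.1497, 0.0716]
eef_rot: [1.0, 0.0, -0.0, 0.0]
ft_force: [0.3, 0.3, -1.2]
width: 0.0255
grip_force: 20.0
```

Emit:
{"api": "jog_arm", "payload": {"plan": [[0,0,0,0,0,2,-1],[0,0,0,0,0,4,-1],[0,0,0,0,0,6,-1],[0,0,0,0,0,8,-1],[0,0,0,0,0,10,-1],[0,0,0,0,0,12,-1],[0,0,0,0,0,12,-1],[0,0,0,0,0,12,-1],[0,0,0,0,0,12,-1],[0,0,0,0,0,12,-1]]}}

```text
time: 26.25
ee_pos: [0.5732, 0.1503, 0.0597]
eef_rot: [1.0, 0.001, -0.0, 0.0]
ft_force: [-0.8, -0.4, -0.4]
width: 0.0261
grip_force: 20.0
```

Run:
```python
from h import *
go((.573,.150,.06),-np.pi/2)
```

```text
t 26.25 tcp [0.5732 0.1503 0.0597] F [-0.8  -0.4  -0.37] w 0.0261 g 20.0 q [-0.1   0.39 -0.29  1.69  0.12  1.08 -1.99]
  turn [0.    0.    0.001] shift [-0.2  0.3 -0.3]
```

Emit:
{"api": "jog_arm", "payload": {"plan": [[0,0,0,0,0,0,-0.1],[0,0,0,0,0,0,-0.1],[0,0,0,0,0,0,-0.1],[0,0,0,0,0,-4,-0.1],[0,0,0,0,0,-25,-0.1],[0,0,0,0,0,-65,-0.1],[0,0,0,0,0,-110,-0.1],[0,0,0,5,45,-120,0],[0,0,0,10,90,-120,0.3],[0,0,0,10,130,-120,0.3],[0,0,0,10,170,-120,0.3],[0,0,0,10,210,-120,0.3]]}}

```text
time: 27.45
ee_pos: [0.5834, -0.0613, 0.1803]
eef_rot: [1.0, 0.001, 0.0, 0.0]
ft_force: [0.3, 0.8, 0.1]
width: 0.056
grip_force: 0.0
```

Emit:
{"api": "jog_arm", "payload": {"plan": [[0,0,0,0,20,0,0.3],[0,0,0,0,20,0,0.3],[0,0,0,0,20,0,0.3]]}}

```text
time: 27.75
ee_pos: [0.5836, -0.0794, 0.1799]
eef_rot: [1.0, 0.0, 0.0, -0.0]
ft_force: [0.5, 1.2, 0.1]
width: 0.0565
grip_force: 0.0
```

Run:
```python
from wr import *
go((.622,-.212,.10),-np.pi/2); cs=[camera("scene") for _ in range(4)]; gap(cs)
for ce,st in blobs(cs[0],(8,80,60),(35,255,255),25,(285,180,365,260)): print("on pan",ce,st)
w=wcam(); P=pts(w); T=np.load("top0.npy",allow_pickle=True).item(); Q=pts(T)
for nm,(u,v) in dict(oil=(257,150),sshort=(282,153)).items(): print(nm,onplane(T,(u,v),.03)[0].round(3),Q[v,u].round(3))
m=cv2.inRange(cv2.cvtColor(T["image"],cv2.COLOR_RGB2GRAY),60,255); m[:150]=0;m[192:]=0;m[:,:335]=0;m[:,358:]=0
v,u=np.nonzero(m)
for i in np.argsort(v)[::12]: print("drv",u[i],v[i],onplane(T,(u[i],v[i]),.01)[0].round(3))
g=(P[...,2]>.056)&(P[...,2]<.068)&(P[...,0]>.55)&(P[...,0]<.69)&(P[...,1]>-.29)&(P[...,1]<-.14); q=P[g][:,:2].astype(np.float32)
print("head",len(q),cv2.minEnclosingCircle(q) if len(q) else None, P[g][:,2].mean() if len(q) else 0)
g=(P[...,2]>.018)&(P[...,2]<.033)&(P[...,0]>.55)&(P[...,0]<.69)&(P[...,1]>-.29)&(P[...,1]<-.14); q=P[g][:,:2].astype(np.float32); print("foot",len(q),cv2.minEnclosingCircle(q) if len(q) else None)
sp=cv2.inRange(cv2.cvtColor(w["image"],cv2.COLOR_RGB2HSV),(45,80,40),(85,255,255)); q=P[(sp>0)&(abs(P[...,2])<.01)][:,:2].astype(np.float32); print("spot",len(q),cv2.minEnclosingCircle(q) if len(q) else None)
```

```text
t 27.75 tcp [ 0.5836 -0.0794  0.1799] F [0.47 1.16 0.11] w 0.0565 g 0.0 q [ 0.2   0.27 -0.17  1.57  0.04  1.3  -1.55]
  turn [-0.    -0.     0.001] shift [ 38.3 132.7  79.9]
red 114 depth med [0.607  0.2496 0.0771] cen [359.54 222.35] tip px [363.53 221.82 366.  ]
   x= 0.602 cen [0.2507 0.0724] tip [0.2611 0.0723]
   x= 0.606 cen [0.2488 0.0764] tip [0.2591 0.0762]
   x= 0.61 cen [0.2469 0.0803] tip [0.2571 0.0802]
   x= 0.614 cen [0.245  0.0843] tip [0.2552 0.0842]
   x= 0.618 cen [0.2431 0.0883] tip [0.2532 0.0881]
green 33 depth med [0.6087 0.279  0.0793] cen [371.3  220.46] tip px [373.07 219.81 375.  ]
   x= 0.602 cen [0.2811 0.0732] tip [0.2855 0.0746]
   x= 0.606 cen [0.279  0.0772] tip [0.2834 0.0786]
   x= 0.61 cen [0.277  0.0811] tip [0.2813 0.0825]
   x= 0.614 cen [0.2749 0.0851] tip [0.2792 0.0865]
   x= 0.618 cen [0.2728 0.0891] tip [0.2771 0.0904]
on pan [316.2 219.9] [310, 205, 14, 31, 268]
on pan [333.6 225.6] [327, 217, 14, 17, 184]
oil [0.777 0.109 0.03 ] [0.762 0.107 0.082]
sshort [0.768 0.029 0.03 ] [ 0.777  0.029 -0.001]
drv 357 152 [ 0.777 -0.215  0.01 ]
drv 35
[... 169 characters left out ...]
drv 351 169 [ 0.72  -0.194  0.01 ]
drv 350 171 [ 0.714 -0.19   0.01 ]
drv 350 173 [ 0.707 -0.19   0.01 ]
drv 349 175 [ 0.7   -0.187  0.01 ]
drv 347 177 [ 0.694 -0.18   0.01 ]
drv 346 179 [ 0.687 -0.177  0.01 ]
drv 345 181 [ 0.681 -0.174  0.01 ]
drv 343 183 [ 0.674 -0.167  0.01 ]
drv 343 185 [ 0.667 -0.167  0.01 ]
drv 354 187 [ 0.661 -0.202  0.01 ]
drv 351 189 [ 0.654 -0.192  0.01 ]
drv 354 190 [ 0.651 -0.202  0.01 ]
drv 356 191 [ 0.648 -0.208  0.01 ]
head 1976 ((0.6195222735404968, -0.2116217017173767), 0.021445373073220253) 0.06171256247527532
foot 2451 ((0.6193804740905762, -0.2113732099533081), 0.035268016159534454)
spot 8954 ((0.6063780188560486, 0.05959928780794144), 0.1315443366765976)
```

With 400 g on the pan the pointer is within about 2 mm of the band, and the weights stand upright. The gauge head and foot agree on (0.6195, −0.2115). The screwdriver's tip, at about (0.663, −0.165), is near the straight path, so I'll slide the gauge around it on the low-x side. First I'll grip the head lightly.

Emit:
{"api": "jog_arm", "payload": {"plan": [[0,0,0,12,45,0,0.3],[0,0,0,24,90,0,0.3],[0,0,0,36,131,5,0.3],[0,0,0,36,131,20,0.3],[0,0,0,36,131,60,0.3],[0,0,0,36,131,100,0.3],[0,0,0,36,131,130,0.3],[0,0,0,36,131,150,0.3],[0,0,0,36,131,160,0.3],[0,0,0,36,131,163,0.3],[0,0,0,36,131,163,0.3]]}}

```text
time: 29.1
ee_pos: [0.6201, -0.2103, 0.0173]
eef_rot: [1.0, 0.001, 0.0, 0.0]
ft_force: [0.2, 0.0, 0.0]
width: 0.0565
grip_force: 0.0
```

Emit:
{"api": "jog_arm", "payload": {"plan": [[0,0,0,0,0,0,-0.2],[0,0,0,0,0,0,-0.2],[0,0,0,0,0,0,-0.2],[0,0,0,0,0,0,-0.2],[0,0,0,0,0,0,-0.2]], "squeeze": 8}}

```text
time: 29.6
ee_pos: [0.6203, -0.2115, 0.0178]
eef_rot: [1.0, 0.0, 0.001, 0.001]
ft_force: [-0.1, -2.3, 5.7]
width: 0.0417
grip_force: 8.0
```

Run:
```python
from m import *
go((.59,-.165,.017),-np.pi/2); go((.659,-.005,.017),-np.pi/2)
c=camera("scene")
for ce,st in blobs(c,(45,90,60),(85,255,255),200): print("spot",ce,st,onplane(c,ce,0)[0].round(4))
```

```text
t 29.6 tcp [ 0.6203 -0.2115  0.0178] F [-0.1  -2.27  5.7 ] w 0.0417 g 8.0 q [ 0.33  0.54 -0.09  1.56  0.06  1.05 -1.35]
  turn [ 0.001 -0.002  0.   ] shift [-30.3 -46.5   0.7]
t 29.6 tcp [ 0.6203 -0.2115  0.0178] F [-0.1  -2.27  5.7 ] w 0.0417 g 8.0 q [ 0.33  0.54 -0.09  1.56  0.06  1.05 -1.35]
  turn [ 0.001 -0.002  0.   ] shift [  38.8 -206.5    0.6]
spot [443.8 138.1] [409, 124, 74, 31, 795] [0.1714 0.7192 0.    ]
spot [262.3 274.5] [241, 258, 44, 34, 1181] [ 0.6595 -0.005   0.    ]
```

Emit:
{"api": "jog_arm", "payload": {"plan": [[0,0,0,-10,-8,0,-0.2],[0,0,0,-20,-21,0,-0.2],[0,0,0,-27,-36,0,-0.2],[0,0,0,-32,-54,0,-0.2],[0,0,0,-33,-74,0,-0.2],[0,0,0,-32,-94,0,-0.2],[0,0,0,-24,-112,0,-0.2],[0,0,0,-12,-130,0,-0.2],[0,0,0,2,-148,0,-0.2],[0,0,0,14,-166,0,-0.2],[0,0,0,24,-182,0,-0.2],[0,0,0,32,-195,0,-0.2]]}}

```text
time: 30.85
ee_pos: [0.6517, -0.0168, 0.0175]
eef_rot: [1.0, -0.0, -0.0, 0.001]
ft_force: [-4.4, -7.5, 9.0]
width: 0.0416
grip_force: 8.0
```

Emit:
{"api": "jog_arm", "payload": {"plan": [[0,0,0,5,-7,0,-0.2],[0,0,0,7,-12,0,-0.2],[0,0,0,7,-12,0,-0.2],[0,0,0,7,-12,0,-0.2]]}}

```text
time: 31.25
ee_pos: [0.659, -0.0043, 0.0175]
eef_rot: [1.0, 0.0, 0.001, 0.001]
ft_force: [0.2, -2.4, 5.6]
width: 0.0415
grip_force: 8.0
```

Run:
```python
from m import *
go((.659,-.005,.017),-np.pi/2)
```

```text
t 31.25 tcp [ 0.659  -0.0043  0.0175] F [ 0.21 -2.4   5.61] w 0.0415 g 8.0 q [ 0.05  0.55 -0.15  1.54  0.09  1.06 -1.7 ]
  turn [ 0.001 -0.001  0.001] shift [0.  0.7 0.5]
```

Now I'll release, rise straight up, move clear and check everything.

Emit:
{"api": "jog_arm", "payload": {"plan": [[0,0,0,0,0,0,0.3],[0,0,0,0,0,0,0.3],[0,0,0,0,0,0,0.3],[0,0,0,0,0,-10,0.3],[0,0,0,0,0,-50,0.3],[0,0,0,0,0,-100,0.3],[0,0,0,0,0,-150,0.3],[0,0,0,-40,20,-180,0.3],[0,0,0,-80,50,-180,0.3],[0,0,0,-100,90,-180,0.3],[0,0,0,-110,100,-180,0.3],[0,0,0,-110,100,-180,0.3]]}}

```text
time: 32.45
ee_pos: [0.5475, -0.1061, 0.1978]
eef_rot: [1.0, -0.002, 0.0, 0.001]
ft_force: [1.7, 0.9, 0.2]
width: 0.0564
grip_force: 0.0
```

Emit:
{"api": "jog_arm", "payload": {"plan": [[0,0,0,0,0,0,0.3],[0,0,0,0,0,0,0.3]]}}

```text
time: 32.65
ee_pos: [0.5493, -0.1019, 0.1967]
eef_rot: [1.0, 0.002, 0.0, -0.0]
ft_force: [-0.2, -0.2, 0.2]
width: 0.0567
grip_force: 0.0
```

Run:
```python
from wr import *
w=wcam(); P=pts(w); D=(abs(P[...,0]-.659)<.07)&(abs(P[...,1]+.005)<.07)
for nm,a,b in(("head",.056,.068),("foot",.018,.033)):
    q=P[D&(P[...,2]>a)&(P[...,2]<b)][:,:2].astype(np.float32); print(nm,len(q),cv2.minEnclosingCircle(q) if len(q) else None)
c=camera("scene"); gap([c]); brass()
save("final",c["image"])
```

```text
head 2130 ((0.6586427092552185, -0.003987046889960766), 0.021100308746099472)
foot 2703 ((0.6384787559509277, 0.019590839743614197), 0.06541568785905838)
red 29 depth med [0.6073 0.2498 0.0773] cen [359.58 222.36] tip px [363.57 221.87 366.  ]
   x= 0.602 cen [0.2508 0.0723] tip [0.2612 0.0721]
   x= 0.606 cen [0.2489 0.0763] tip [0.2592 0.0761]
   x= 0.61 cen [0.247  0.0803] tip [0.2572 0.08  ]
   x= 0.614 cen [0.2451 0.0842] tip [0.2553 0.084 ]
   x= 0.618 cen [0.2432 0.0882] tip [0.2533 0.088 ]
green 9 depth med [0.6094 0.2797 0.0788] cen [371.3  220.43] tip px [373.   219.78 375.  ]
   x= 0.602 cen [0.2811 0.0733] tip [0.2853 0.0747]
   x= 0.606 cen [0.279  0.0773] tip [0.2832 0.0787]
   x= 0.61 cen [0.2769 0.0812] tip [0.2811 0.0827]
   x= 0.614 cen [0.2748 0.0852] tip [0.279  0.0866]
   x= 0.618 cen [0.2728 0.0892] tip [0.2769 0.0906]
brass [197.4 218.6] [191, 210, 14, 18, 179] top z 0.041 top xy [ 0.4502 -0.1474  0.0386] ray z=.02 [ 0.4484 -0.1485  0.02  ]
```

View pics/final.png

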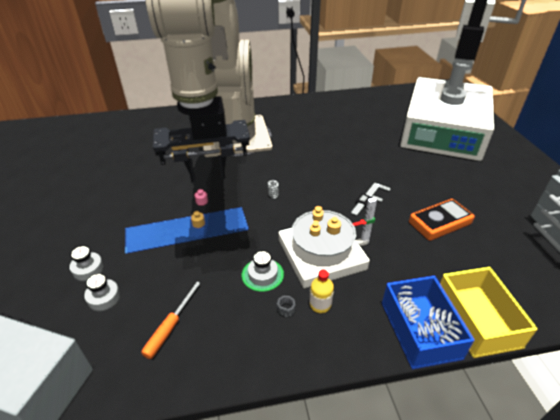

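The final picture shows three weights upright on the pan at (325,225), with the pointer level with the band near (365,222). The gauge stands centred on the green spot at (263,268), and the other things are where they were. I'm handing it in.

```bash
python3 -c "
from bench import order
print(order.close_job())"
```

```text
the job is handed in; nothing more can be done
None
```

The job is handed in at about 33 s: one large and two small weights (about 400 g) stand on the pan with the pointer about 2 mm below the band's centre, and the gauge foot is on the green spot to within about 1 mm of its centre; my first grip on the large weight slipped and it dropped back upright on the mat before I lifted it again.

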